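# Take the lift-off lid from the hinge bin and park it on its rest

## Robot

A 6-joint arm with a two-finger parallel gripper is mounted at the origin on the work surface. World frame = base frame: x ahead of the robot, y to its left, z up, the work surface at z = 0. Lengths are in m, angles in rad, forces in N, time in s.
With the tool pointing down it reaches from about 0.3 to 0.875 m from the base axis. Payload 4.2 kg.
Tool frame: the origin (TCP) lies at the very end of the fingers, on their centre line; the grasp point (between the pads) lies 19 mm behind it; z points along the fingers, y is the direction in which the jaws open and shut (so a half turn about z gives the same grasp; the last joint's range is limited). The gripper opens to 85 mm and grips with 20 to 120 N. Pads are 22 mm wide; open, the fingers measure 114 mm over their backs; the gripper's body (76 mm by 85 mm) begins 54 mm behind the grasp point. The pads swing forward as they close: fully open they stand 13 mm farther back than shut.
Start: joints at [1.12, 0.32, 1.565, -0, 1.257, -0.02], TCP at [0.24, 0.522, 0.231] pointing down, gripper open.
Joint ranges: [-3.11, 3.11], [-0.84, 2.01], [0.21, 2.61], [-1.34, 4.49], [0.05, 2.63], [-2.56, 2.56]. Speed limits (rad/s): [2.57, 2.57, 3.14, 3.14, 3.14, 3.14].

## Interface

Orientations are given as a unit quaternion [w, x, y, z].
In Python, from bench import telemetry, imaging, ticket gives the robot as it stands. The module is installed in compiled form; this text tells all that it offers.
- The arm moves only by the tool drive_tool, never from a script. Its argument "rows" is a list of rows, each an object of numbers: "grip": the gripper command: -1 is fully open, 1 is shut, values between are in proportion; "x", "y", "z": the shift along the world's x, y, z in units of 3 cm (1.0 is 3 cm); "ax", "ay", "az": the turn, a rotation vector about the world's x, y, z in units of 0.1 rad (1.0 is 0.1 rad). A call has 1 to 5 rows; each row shifts and turns the pose as measured when the row begins; what a row does not reach is not made up. A row lasts 1/12 s, in which the tool goes at most 41.7 mm and 7.16 degrees, less where a joint would pass 70% of its speed; a pose out of reach is approached as far as the arm can. A call with a number of a shift or a turn outside -1 to 1 is refused whole. A call with a gripper value outside its range is refused whole. The fingers move at their own pace and stop on an object; "grip_force" is the grip in N (left out, the last holds). Time passes only in rows, so rows that do not move let the fingers close. It gives the time, the measured TCP pose, the force and the opening at its end, in the units of the state.
- telemetry.read_state(): the state, without advancing time (a new reading comes with each control period).
- imaging.grab_frame(name): name is "scene" or "top" or "wrist"; returns a dict with "pixels" (480x640x3 uint8, blue, green, red), "camera_matrix" (3x3 intrinsics, pixels), "k1" (the pictures are not rectified: a ray, as slopes to the right and down, at radius r is drawn at 1 + k1 r^2 times it, then the intrinsics apply), "camera_from_world" (4x4, takes a point from world to camera coordinates); the wrist camera has in their place "mount" (4x4, takes a point from camera to tool coordinates, whose origin is the TCP and whose axes are the flange's). Camera axes: x right, y up, looking along -z (the intrinsics and any distortion apply to the point x, -y, -z); pixel columns grow to the right and rows downward; lengths in m; the calibration is good to about 2 mm. A picture is of the moment at which its call begins: read the wrist's pose just before it. There is no depth.
- ticket.close_job(): hands the job in, once; it reports no verdict.
The state is a dict: "time": time; "joint_pos": joint angles; "qd": joint speeds; "joint_efforts": joint torques, N m; "tcp_pos": TCP position; "orientation": TCP orientation; "ft_force": force on the tool from outside, world axes, zero at the start; "torque": the same for the moment, N m; "finger_gap": opening from 0.0 (shut) to 1.0 (fully open).
Only numpy, scipy, OpenCV 4.12 (cv2) and the standard library are available. Lean on these libraries where they do the work, as an engineer would, in place of code of your own. Each camera call takes 0.05 s, during which the arm holds its last target. There are 200 camera calls.

## Task

Swing the sloping lid of the hinge bin up until it stands upright on its two hinge pins, then lift it straight up off the pins, keeping it upright until its hooks are clear. Carry it to the wooden lid rest and lean it there, roughly centred, tab uppermost and outer (brass-strapped) face outwards, both hooks standing in the trough behind the toe strip and its back against the top bar. Tilt it onto the bar by hand rather than letting it drop or flop, let go, and leave the other hardware where it lies.

Things in the scene. Friction and masses are not known exactly. Their poses are not given: they have to be found in the camera images.
- bin: Slope-fronted teak bin fixed to the bench: 90 mm deep (x -10 to +80), 162 wide (y), 139 tall at its upright wall on the -x side. Origin on the bench, mid-width; z up; +x runs from the upright wall to the low side with the hinge pins. The lid closes the slope between. It stands left or right on the bench, turned up to 0.25 rad.
- bin_pin (a point): Middle of the hinge axis: two level steel pins, 10 mm thick, along the bin's y, centred 48 mm either side of this point; 50 mm above the bench, at x = +60 mm in the bin's frame. Brass lugs hold both ends of each pin. Closed, a cross-bar of the bin above the lid's batten lets the lid slide only 6 mm up the slope. Axes as the bin's.
- lid: Loose dark teak lid, 0.22 to 0.41 kg, 12 mm thick. Origin mid-width on the hinge axis, in the board's mid-plane; z up the lid to its tab, x out of the outer face (two brass straps), y along the hinge. Board 160 wide from z = 12 to 118 mm. Starts closed, leaning 30 degrees from vertical, top towards the bin's -x. Nothing holds it upright: let go, it falls.
- lid_tab (a point): Middle of the top edge of the lid's tab, 172 mm up the lid's z. The tab is a plain board 64 mm wide (y), 12 mm thick, from z = 118 to 172 mm, standing free beyond the bin on both faces, to be pinched. Axes as the lid's.
- lid_foot_a (a point): Middle of the lower end of the lid's +y hook, at (0, 48, -14) mm in the lid's frame. Each of the two brass hooks is 24 wide (y), 28 thick (x), with a slot 16 mm wide, open along the lid's -z, hung over a pin with 3 mm to spare either side. Raised 19 mm or more it is off the pin. Axes as the lid's.
- lid_foot_b (a point): Middle of the lower end of the lid's other hook, at (0, -48, -14) mm in the lid's frame. Across the lid's inner face runs a batten, 100 mm long (y), at z = 28 to 40 mm, reaching 14 mm behind the mid-plane. Axes as the lid's.
- rest: Teak lid rest fixed to the bench on the other side from the bin, turned up to 0.25 rad. Origin on the bench under its middle, z up. Base board 130 (x) by 210 mm (y), its top 20 mm up; toe strip along y at x = 47 to 61 mm, top 35 mm up; posts 18 mm square at x = -50, y = +-95 mm carry the top bar. The trough is the base between bar and toe strip.
- rest_bar (a point): Middle of the rest's round top bar: 16 mm thick, along y, at (-50, 0, 123) mm in the rest's frame. The lid leans its inner face on the bar's +x side, tab beyond the bar to -x, lid's y along the rest's y. At 30 degrees from vertical its origin is at about x = 15, z = 39 mm in the rest's frame; the hooks can slide about 10 mm more to the toe strip.
- rim_lock: Loose heavy bronze rim lock between bin and rest: flat case 110 x 66 x 22 mm with a round knob, 34 mm tall in all, long side along x. Origin under its middle. A bystander.
- escutcheon: Loose tarnished copper escutcheon plate, 85 x 50 x 5 mm, nearest the robot. Origin under its middle. A bystander.
- ring_handle: Loose blackened iron ring handle, ring 96 mm across with a small back plate, 14 mm high, beyond the work. Origin at the ring's centre. A bystander.
- cup_hook_a: Loose brass cup hook, about 95 mm long, beyond the work. Origin near its collar. A bystander.
- cup_hook_b: Second such brass cup hook, farther to the right. A bystander.
- jar: Loose glass jar with a dark cap, 72 mm across, 95 mm tall, at the far left. Origin under its middle. A bystander.
There are look-alikes about, which are no part of the job. What is shaped like the rest but pink is not meant.

How it is judged:
On the way, in this order (a step that is already met when the one before it is completed fails the run):
1. the lid stands upright (within 10 degrees) while its hooks still sit on the pins (angle between lid's own z axis and vertical below 0.175 rad and distance between lid and bin_pin below 0.012 m), for 0.2 s.
2. the lid is lifted clear of the pins (25 to 80 mm above them), still upright (within 15 degrees) and above them (within 40 mm) (angle between lid's own z axis and vertical below 0.262 rad and z of lid in the frame of bin_pin between 0.025 and 0.08 m and horizontal distance between lid and bin_pin below 0.04 m), for 0.05 s.
At the end, for the whole second after the job is handed in: The lid, let go and still, leans on the rest 15 to 46 degrees from vertical, tab uppermost and over the bar, outer face outwards, one hook either side of the middle, both hook ends down in the trough (under 36 mm above the bench) between bar and toe strip (angle between lid's own z axis and vertical between 0.26 and 0.8 rad and x of lid_tab in the frame of rest below -0.03 m and z of lid_tab in the frame of rest above 0.12 m and z of each of lid_foot_a, lid_foot_b in the frame of rest below 0.036 m and x of lid_foot_a in the frame of rest between -0.045 and 0.047 m and x of lid_foot_b in the frame of rest between -0.045 and 0.047 m and y of lid_foot_a in the frame of rest above 0 m and y of lid_foot_b in the frame of rest below 0 m and contact force between lid and rest above 0.3 N and contact force between lid and the fingers below 0.05 N and linear speed of lid below 0.03 m/s and angular speed of lid below 0.2 rad/s); the robot touches nothing.
It fails at once if the lid drops or flops: out of the fingers it moves faster than 0.6 m/s or turns faster than 3.5 rad/s (contact force between the fingers and lid below 0.01 N and (linear speed of lid above 0.6 m/s or angular speed of lid above 3.5 rad/s)).
It fails at once if a bystander (rim lock, escutcheon, ring handle, cup hook or jar) is moved more than 30 mm (distance of any of rim_lock, ring_handle, cup_hook_a, cup_hook_b, escutcheon, jar from where it was at the start of the episode above 0.03 m).
It also fails if it takes over 51 s, if anything falls off the work surface, if the arm or the gripper's body presses on something with over 40 N, if the wrist force passes 120 N, or if a joint passes its speed limit or range.

## Working session

There is one attempt and no reset: what is moved stays moved. The work goes in short steps, Python scripts to look and compute and a tool call to move; the robot and the scene stay as the last step left them, time stands still between calls to the robot, and variables do not carry over. Pictures are saved under pics/ and viewed, about 8 in all and at most 12, crops included, and the job is handed in when it is done.

Besides the shell and the picture viewer there is one more tool, called after "Request:" as a command line: name --argument value ..., lists and objects as JSON in quotes. drive_tool: Moves the arm, as the interface text tells. Its arguments: {"type":"object","properties":{"rows":{"type":"array"},"grip_force":{"type":"number"}},"required":["rows"]}

```bash
mkdir -p pics
python3 - <<'E'
from bench import telemetry, imaging
import cv2,pickle
print(telemetry.read_state())
for n in ("scene","top"):
    f=imaging.grab_frame(n); cv2.imwrite(f"pics/{n}0.png",f["pixels"]); pickle.dump(f,open(n+".pkl","wb"))
    print(n,f["camera_matrix"].tolist(),f["k1"],f["camera_from_world"].round(4).tolist())
E
```

```text
{'time': 0.0, 'joint_pos': array([ 1.12000636e+00,  3.20308572e-01,  1.56565316e+00, -1.09665573e-05,
        1.25737404e+00, -2.00333892e-02]), 'qd': array([-0.0010076 , -0.00068062,  0.00017108,  0.00213469, -0.00209165,
        0.00149168]), 'joint_efforts': array([ 1.32291621e-03, -4.15534222e+01, -2.34155130e+01,  3.05410113e-04,
        8.32831924e-03,  6.46051276e-06]), 'tcp_pos': array([0.23991687, 0.52205365, 0.23048271]), 'orientation': array([-1.98214326e-04,  2.13715257e-01,  9.76895608e-01, -8.48735685e-04]), 'ft_force': array([ 0.07098857, -0.70020826,  0.72775511]), 'torque': array([-0.01558918, -0.00176225,  0.00796809]), 'finger_gap': 1.0015134070460336}
scene [[484.2791275568261, 0.0, 317.8204780528614], [0.0, 484.2791275568261, 242.7034082310751], [0.0, 0.0, 1.0]] -0.03754917979137663 [[0.7241, 0.6894, 0.0204, -0.4426], [-0.4351, 0.4336, 0.7891, 0.1024], [0.5352, -0.5802, 0.614, -1.194], [0.0, 0.0, 0.0, 1.0]]
top [[515.5532730899398, 0.0, 312.57528045575117], [0.0, 515.5532730899398, 224.44317638311028], [0.0, 0.0, 1.0]] 0.041011384335844135 [[-0.0024, -0.9995, -0.0316, 0.0977], [0.996, -0.0052, 0.0891, -0.5768], [-0.0892, -0.0313, 0.9955, -1.1248], [0.0, 0.0, 0.0, 1.0]]
```

View pics/scene0.png

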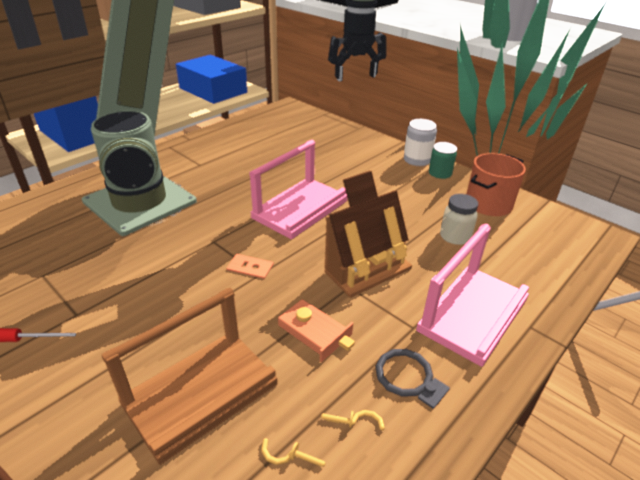

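View pics/top0.png

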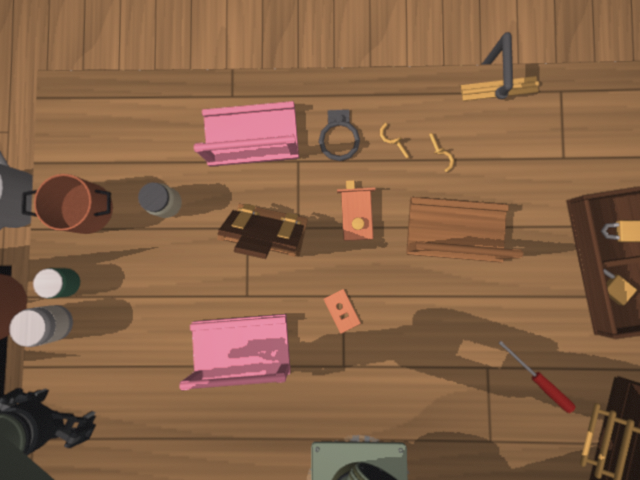

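Bin (wooden, dark lid with brass straps): top (262,232), scene (367,235). Candidate rests: wooden at top (458,228)/scene (195,375); pink at top (250,132) and (240,350). The wooden one fits. The next crops confirm this and give the points to measure.

Run:
```python
import cv2,numpy as np
t=cv2.imread("pics/top0.png");s=cv2.imread("pics/scene0.png")
def crop(im,x,y,w,h,k): return cv2.resize(im[y:y+h,x:x+w],None,fx=k,fy=k,interpolation=cv2.INTER_CUBIC)
def side(a,b):
    o=np.zeros((max(a.shape[0],b.shape[0]),a.shape[1]+b.shape[1],3),np.uint8)
    o[:a.shape[0],:a.shape[1]]=a;o[:b.shape[0],a.shape[1]:]=b;return o
cv2.imwrite("pics/bin.png",side(crop(t,212,195,100,75,4),crop(s,320,170,100,130,4)))
cv2.imwrite("pics/rest.png",side(crop(t,400,190,130,75,3),crop(s,98,285,185,175,2)))
```

```text
(no output)
```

View pics/bin.png

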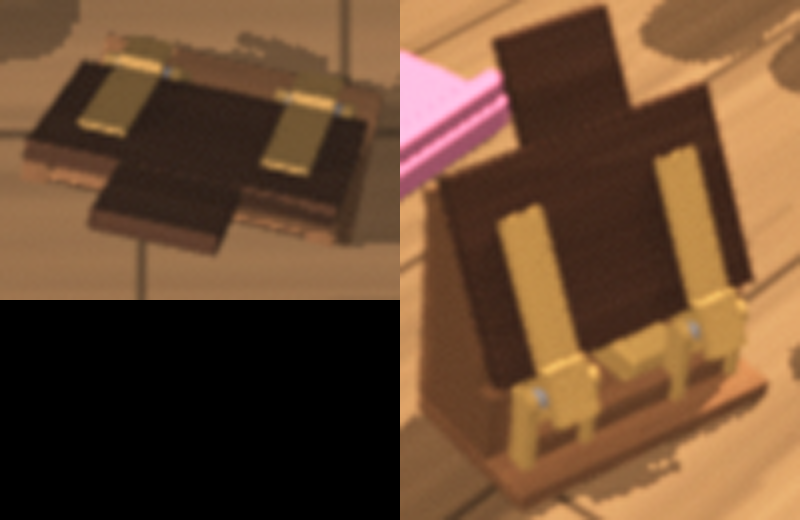

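View pics/rest.png

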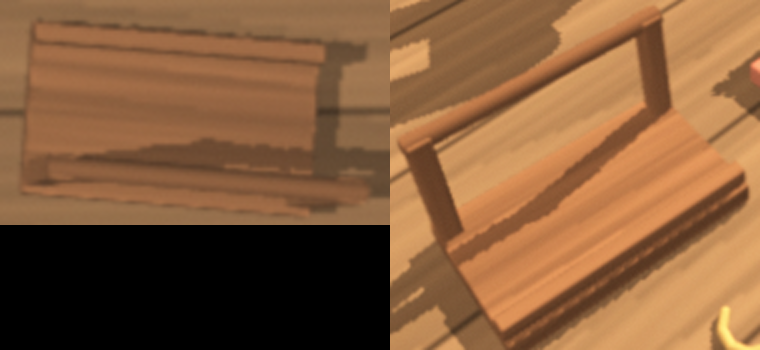

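```bash
cat > h.py <<'E'
import numpy as np,pickle,cv2
from scipy.optimize import least_squares
from scipy.spatial.transform import Rotation as R
def proj(f,P):
    P=np.atleast_2d(P);T=f["camera_from_world"];c=P@T[:3,:3].T+T[:3,3]
    s=np.c_[c[:,0],-c[:,1]]/-c[:,2:];s=s*(1+f["k1"]*(s**2).sum(1,keepdims=True))
    K=f["camera_matrix"];return s*[K[0,0],K[1,1]]+K[:2,2]
F={n:pickle.load(open(f"{n}.pkl","rb")) for n in("scene","top")}
def W(p,L):
    c,s=np.cos(p[2]),np.sin(p[2]);L=np.atleast_2d(L)
    return np.c_[p[0]+c*L[:,0]-s*L[:,1],p[1]+s*L[:,0]+c*L[:,1],L[:,2]]
def lid(L,a=np.pi/6): # lid->bin frame, leaning back a
    L=np.atleast_2d(L)/1000.;c,s=np.cos(a),np.sin(a)
    return np.c_[.06+c*L[:,0]-s*L[:,2],L[:,1],.05+s*L[:,0]+c*L[:,2]]
def fit(obs,p0):
    def r(p): return np.concatenate([(proj(F[n],W(p,L))-np.array(px)).ravel() for n,L,px in obs])
    q=least_squares(r,p0,loss="soft_l1",f_scale=1.5)
    for n,L,px in obs: print(n,(proj(F[n],W(q.x,L))-px).round(1).tolist())
    print(q.x.round(4));return q.x
E
cat > m.py <<'E'
from h import *
t=lambda a,k,o:np.array(a)/k+o
B=[("top",lid([[6,80,12],[6,80,118],[6,-80,12],[6,-80,118],[6,32,172],[6,-32,172],[-6,32,172],[-6,-32,172]]),t([[85,62],[25,143],[368,120],[335,207],[92,206],[222,238],[93,226],[218,254]],4,[212,195])),
("scene",lid([[6,-32,172],[6,32,172],[6,-80,118],[6,80,118],[6,-80,12],[6,80,12]]),t([[95,40],[206,6],[40,180],[310,85],[98,390],[350,278]],4,[320,170])),
("scene",np.array([[.08,-.081,0],[-.01,-.081,0]]),t([[122,505],[20,410]],4,[320,170]))]
b=fit(B,[.5,.2,0])
Q=[("top",np.array([[.061,.105,.035],[.061,-.105,.035],[.047,-.105,.035],[.047,.105,.035],[-.065,.105,.02],[-.065,-.105,.02],[-.05,.105,.123],[-.05,-.105,.123]]),t([[35,22],[325,45],[322,62],[35,38],[22,190],[308,213],[45,167],[368,191]],3,[400,190])),
("scene",np.array([[-.05,-.105,.123],[-.05,.105,.123],[.061,-.105,.035],[.061,.105,.035]]),t([[15,142],[268,16],[115,330],[355,175]],2,[98,285]))]
r=fit(Q,[.5,-.2,0])
np.save("br.npy",[b,r])
print("pin",W(b,[.06,0,.05]),"tab",W(b,lid([0,0,172])))
E
python3 m.py
```

```text
top [[-0.6, -1.1], [-0.1, -1.0], [0.4, -0.4], [0.8, -0.2], [-0.8, 0.5], [-0.4, -0.4], [-1.6, 1.0], [-0.2, 1.0]]
scene [[0.4, -0.6], [-0.6, -1.2], [0.6, -0.1], [-1.4, -0.9], [0.6, 1.0], [0.6, 1.1]]
scene [[-1.2, 3.1], [-2.1, 0.9]]
[ 0.5329  0.2029 -0.2144]
top [[-0.3, -0.7], [-0.3, -0.6], [0.3, 0.1], [-0.8, 0.2], [-1.2, 0.3], [-0.2, 1.1], [-0.7, -1.1], [-2.5, 0.1]]
scene [[-2.1, 4.0], [-0.1, -0.8], [-2.7, 1.7], [0.6, -2.2]]
[ 0.567  -0.2226 -0.0905]
pin [[0.59157313 0.1900923  0.05      ]] tab [[0.50754234 0.20839058 0.19895637]]
```

```bash
cat >> h.py <<'E'
def target(p,off,a,z,x=0,up=0,y=0): # lid frame origin at local off (rest/bin frame), lean a, TCP at lid z
    c,s=np.cos(a),np.sin(a)
    L=np.array(off)+[c*x-s*z,y,s*x+c*z+up]
    pos=W(p,L)[0]
    Z=R.from_euler("z",p[2]).as_matrix()
    lx,lz=Z@[c,0,s],Z@[-s,0,c]
    return pos,np.c_[np.cross(lx,-lz),lx,-lz]
def left(pos,M,st=None):
    from bench import telemetry
    st=st or telemetry.read_state();q=st["orientation"]
    Rc=R.from_quat(np.r_[q[1:],q[0]])
    d=(pos-st["tcp_pos"])/.03; w=min([(R.from_matrix(M@np.diag(k))*Rc.inv()).as_rotvec()/.1 for k in([1,1,1],[-1,-1,1])],key=np.linalg.norm)
    print("t",round(st["time"],2),"shift",d.round(2),"turn",w.round(2),"F",st["ft_force"].round(1),"gap",round(st["finger_gap"],3),"j",st["joint_pos"].round(2))
    return d,w
PIN=[.06,0,.05]
def br(): return np.load("br.npy")
E
python3 - <<'E'
from h import *
b,r=br()
left(*target(b,PIN,0.0,.25)) 
left(*target(b,PIN,np.pi/6,.215))
E
```

```text
t 0.1 shift [ 11.72 -11.07   2.31] turn [ 1.000e-02 -2.000e-02 -1.354e+01] F [0.1 0.4 0.4] gap 0.999 j [ 1.12  0.32  1.57 -0.    1.26 -0.02]
t 0.1 shift [  8.22 -10.3    0.19] turn [  2.53  -5.07 -13.21] F [0.1 0.4 0.4] gap 0.999 j [ 1.12  0.32  1.57 -0.    1.26 -0.02]
```

Request:
drive_tool --rows '[{"x": 0.6,"y": -0.74,"z": 0.2,"ax": 0.18,"ay": -0.36,"az": -0.94,"grip": -1},{"x": 0.6,"y": -0.74,"z": 0.2,"ax": 0.18,"ay": -0.36,"az": -0.94,"grip": -1},{"x": 0.6,"y": -0.74,"z": 0.2,"ax": 0.18,"ay": -0.36,"az": -0.94,"grip": -1},{"x": 0.6,"y": -0.74,"z": 0.2,"ax": 0.18,"ay": -0.36,"az": -0.94,"grip": -1},{"x": 0.6,"y": -0.74,"z": 0.2,"ax": 0.18,"ay": -0.36,"az": -0.94,"grip": -1}]'

```text
time: 0.52
tcp_pos: [0.3304, 0.4097, 0.2564]
orientation: [0.078, 0.44, 0.892, 0.061]
ft_force: [0.6, -0.6, -0.5]
finger_gap: 0.997
```

Request:
drive_tool --rows '[{"x": 0.6,"y": -0.74,"z": 0.2,"ax": 0.18,"ay": -0.36,"az": -0.94,"grip": -1},{"x": 0.6,"y": -0.74,"z": 0.2,"ax": 0.18,"ay": -0.36,"az": -0.94,"grip": -1},{"x": 0.6,"y": -0.74,"z": 0.2,"ax": 0.18,"ay": -0.36,"az": -0.94,"grip": -1},{"x": 0.6,"y": -0.74,"z": 0.2,"ax": 0.18,"ay": -0.36,"az": -0.94,"grip": -1},{"x": 0.6,"y": -0.74,"z": 0.2,"ax": 0.18,"ay": -0.36,"az": -0.94,"grip": -1}]'

```text
time: 0.93
tcp_pos: [0.4224, 0.2909, 0.2862]
orientation: [0.152, 0.64, 0.743, 0.121]
ft_force: [0.3, 0.9, 0.2]
finger_gap: 1.0
```

Run:
```python
from h import *
b,r=br()
left(*target(b,PIN,np.pi/6,.215))
```

```text
t 0.93 shift [ 2.14 -2.6  -1.67] turn [ 0.66 -1.41 -3.44] F [0.3 0.9 0.2] gap 1.0 j [ 0.75  0.05  1.83 -0.33  1.    0.74]
```

Request:
drive_tool --rows '[{"x": 0.54,"y": -0.65,"z": -0.4,"ax": 0.17,"ay": -0.35,"az": -0.88,"grip": -1},{"x": 0.54,"y": -0.65,"z": -0.4,"ax": 0.17,"ay": -0.35,"az": -0.88,"grip": -1},{"x": 0.54,"y": -0.65,"z": -0.4,"ax": 0.17,"ay": -0.35,"az": -0.88,"grip": -1},{"x": 0.54,"y": -0.65,"z": -0.4,"ax": 0.17,"ay": -0.35,"az": -0.88,"grip": -1},{"grip": -1}]'

```text
$.rows[4]: bad value
```

Run:
```python
from h import *
from bench import telemetry,imaging
b,r=br()
left(*target(b,PIN,np.pi/6,.215))
st=telemetry.read_state();f=imaging.grab_frame("wrist");cv2.imwrite("pics/w1.png",f["pixels"])
pickle.dump((st,f),open("w1.pkl","wb"))
M=f["mount"];q=st["orientation"];T=np.eye(4);T[:3,:3]=R.from_quat(np.r_[q[1:],q[0]]).as_matrix();T[:3,3]=st["tcp_pos"]
f["camera_from_world"]=np.linalg.inv(T@M)
L=[[6,32,172],[6,-32,172],[-6,32,172],[-6,-32,172],[6,80,118],[6,-80,118],[-6,80,118],[-6,-80,118]]
print(proj(f,W(b,lid(L))).round(0).tolist())
```

```text
t 0.93 shift [ 2.14 -2.6  -1.67] turn [ 0.66 -1.41 -3.44] F [0.3 0.9 0.2] gap 1.0 j [ 0.75  0.05  1.83 -0.33  1.    0.74]
[[393.0, 314.0], [359.0, 394.0], [376.0, 307.0], [343.0, 388.0], [412.0, 235.0], [339.0, 408.0], [397.0, 229.0], [326.0, 403.0]]
```

View pics/w1.png

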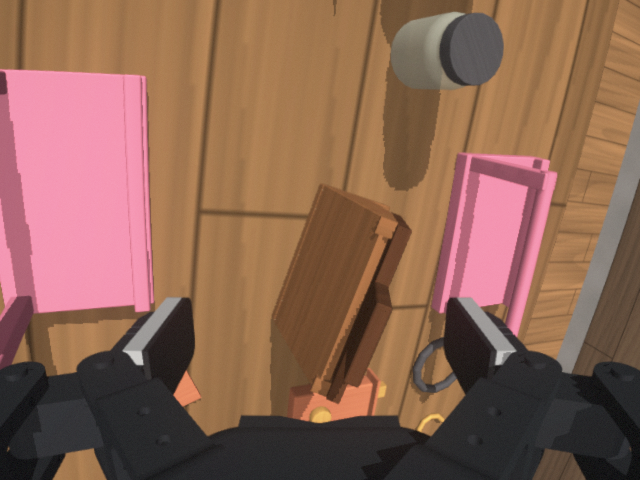

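The row with missing keys was refused, so I'm resending it. The wrist view shows the lid's inner side and tab at about (360,340), close to the prediction.

Request:
drive_tool --rows '[{"x": 0.54,"y": -0.65,"z": -0.4,"ax": 0.17,"ay": -0.35,"az": -0.88,"grip": -1},{"x": 0.54,"y": -0.65,"z": -0.4,"ax": 0.17,"ay": -0.35,"az": -0.88,"grip": -1},{"x": 0.54,"y": -0.65,"z": -0.4,"ax": 0.17,"ay": -0.35,"az": -0.88,"grip": -1},{"x": 0.54,"y": -0.65,"z": -0.4,"ax": 0.17,"ay": -0.35,"az": -0.88,"grip": -1},{"x": 0,"y": 0,"z": 0,"ax": 0,"ay": 0,"az": 0,"grip": -1}]'

```text
time: 1.4
tcp_pos: [0.4908, 0.2047, 0.2383]
orientation: [0.205, 0.762, 0.592, 0.164]
ft_force: [0.3, 0.1, -0.4]
finger_gap: 0.999
```

```bash
cat > wr.py <<'E'
from h import *
from bench import telemetry,imaging
import sys
def wrist(n,draw):
    st=telemetry.read_state();f=imaging.grab_frame("wrist")
    M=f["mount"];q=st["orientation"];T=np.eye(4);T[:3,:3]=R.from_quat(np.r_[q[1:],q[0]]).as_matrix();T[:3,3]=st["tcp_pos"]
    f["camera_from_world"]=np.linalg.inv(T@M);im=f["pixels"].copy();pickle.dump(f,open(n+".pkl","wb"))
    uv=proj(f,draw);print(uv.round(0).tolist())
    for u in uv: cv2.circle(im,tuple(int(v) for v in u.round()),2,(0,255,255),-1)
    cv2.imwrite(f"pics/{n}.png",im)
E
python3 - <<'E'
from wr import *
b,r=br()
left(*target(b,PIN,np.pi/6,.215))
L=[[6,32,172],[6,-32,172],[-6,32,172],[-6,-32,172],[6,80,118],[6,-80,118],[-6,80,118],[-6,-80,118]]
wrist("w2",W(b,lid(L)))
E
```

```text
t 1.4 shift [-0.14  0.28 -0.07] turn [-0.05  0.1   0.33] F [ 0.3  0.1 -0.4] gap 0.999 j [ 0.6   0.09  1.96 -0.56  0.79  1.19]
[[316.0, 183.0], [321.0, 317.0], [288.0, 184.0], [295.0, 317.0], [313.0, 78.0], [322.0, 346.0], [290.0, 79.0], [303.0, 347.0]]
```

View pics/w2.png

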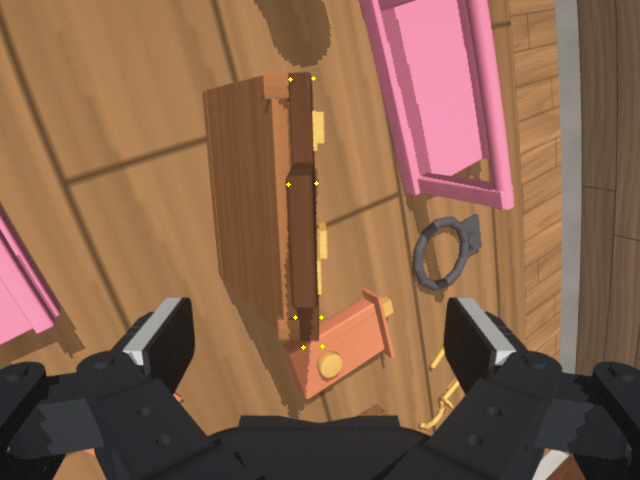

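The tab's top corners in the wrist view are at (288,175), (316,176), (294,306) and (320,307). Across the jaws they match the prediction to about 0.5 mm. Along the hinge they sit about 4 mm towards +y, so I'm moving the bin estimate by 2 mm as a compromise.

Run:
```python
from h import *
b,r=br()
b[:2]+=.002*np.array([-np.sin(b[2]),np.cos(b[2])]);np.save("br.npy",[b,r])
left(*target(b,PIN,np.pi/6,.126))
```

```text
t 1.45 shift [ 1.32 -0.02 -2.68] turn [-0.06  0.11  0.3 ] F [-0.8  0.7 -0.7] gap 0.999 j [ 0.6   0.09  1.96 -0.56  0.79  1.19]
```

Request:
drive_tool --rows '[{"x": -0.13,"y": 0.3,"z": -0.1,"ax": -0.06,"ay": 0.11,"az": 0.3,"grip": -1},{"x": 0.36,"y": -0.08,"z": -0.64,"ax": 0,"ay": 0,"az": 0,"grip": -1},{"x": 0.36,"y": -0.08,"z": -0.64,"ax": 0,"ay": 0,"az": 0,"grip": -1},{"x": 0.36,"y": -0.08,"z": -0.64,"ax": 0,"ay": 0,"az": 0,"grip": -1},{"x": 0.36,"y": -0.08,"z": -0.64,"ax": 0,"ay": 0,"az": 0,"grip": -1}]'

```text
time: 1.87
tcp_pos: [0.5322, 0.2145, 0.1656]
orientation: [0.199, 0.747, 0.611, 0.171]
ft_force: [1.0, 0.3, -0.2]
finger_gap: 0.998
```

Run:
```python
from h import *
b,r=br()
left(*target(b,PIN,np.pi/6,.126))
```

```text
t 1.87 shift [-0.06 -0.3  -0.22] turn [-0.11  0.1  -0.18] F [ 1.   0.3 -0.2] gap 0.998 j [ 0.55  0.23  2.01 -0.65  0.59  1.24]
```

Request:
drive_tool --rows '[{"x": -0.06,"y": -0.3,"z": -0.2,"ax": -0.11,"ay": 0.1,"az": -0.18,"grip": -1},{"x": 0,"y": 0,"z": 0,"ax": 0,"ay": 0,"az": 0,"grip": -1}]'

```text
time: 2.03
tcp_pos: [0.5295, 0.2064, 0.1566]
orientation: [0.201, 0.751, 0.608, 0.159]
ft_force: [0.2, -0.2, 0.1]
finger_gap: 0.997
```

Run:
```python
from h import *
b,r=br()
left(*target(b,PIN,np.pi/6,.126))
```

```text
t 2.03 shift [ 0.03 -0.03  0.09] turn [ 0.04 -0.06 -0.03] F [ 0.2 -0.2  0.1] gap 0.997 j [ 0.54  0.24  2.02 -0.65  0.6   1.25]
```

Close gently.

Request:
drive_tool --rows '[{"x": 0,"y": 0,"z": 0,"ax": 0,"ay": 0,"az": 0,"grip": 1},{"x": 0,"y": 0,"z": 0,"ax": 0,"ay": 0,"az": 0,"grip": 1},{"x": 0,"y": 0,"z": 0,"ax": 0,"ay": 0,"az": 0,"grip": 1},{"x": 0,"y": 0,"z": 0,"ax": 0,"ay": 0,"az": 0,"grip": 1},{"x": 0,"y": 0,"z": 0,"ax": 0,"ay": 0,"az": 0,"grip": 1}]' --grip_force 40

```text
time: 2.45
tcp_pos: [0.5294, 0.2099, 0.1617]
orientation: [0.201, 0.75, 0.609, 0.163]
ft_force: [0.0, -0.0, -0.2]
finger_gap: 0.301
```

Request:
drive_tool --rows '[{"x": 0,"y": 0,"z": 0,"ax": 0,"ay": 0,"az": 0,"grip": 1},{"x": 0,"y": 0,"z": 0,"ax": 0,"ay": 0,"az": 0,"grip": 1}]' --grip_force 60

```text
time: 2.62
tcp_pos: [0.5292, 0.2102, 0.1626]
orientation: [0.201, 0.75, 0.609, 0.164]
ft_force: [0.4, -0.2, -2.6]
finger_gap: 0.131
```

Run:
```python
from h import *
b,r=br()
left(*target(b,PIN,np.pi/6,.126))
for a in (20,10,0): left(*target(b,PIN,np.deg2rad(a),.126))
```

```text
t 2.62 shift [ 0.04 -0.16 -0.12] turn [-0.01  0.01 -0.08] F [ 0.4 -0.2 -2.6] gap 0.131 j [ 0.55  0.23  2.01 -0.65  0.6   1.24]
t 2.62 shift [ 0.69 -0.3   0.19] turn [ 0.36  1.71 -0.08] F [ 0.4 -0.2 -2.6] gap 0.131 j [ 0.55  0.23  2.01 -0.65  0.6   1.24]
t 2.62 shift [ 1.38 -0.45  0.38] turn [ 0.72  3.42 -0.07] F [ 0.4 -0.2 -2.6] gap 0.131 j [ 0.55  0.23  2.01 -0.65  0.6   1.24]
t 2.62 shift [ 2.09 -0.6   0.45] turn [ 1.09  5.13 -0.07] F [ 0.4 -0.2 -2.6] gap 0.131 j [ 0.55  0.23  2.01 -0.65  0.6   1.24]
```

Run:
```python
from h import *
b,r=br()
for a in (30,25,20,15,10,5,0): left(*target(b,PIN,np.deg2rad(a),.130,y=.0044))
```

```text
t 2.62 shift [ 0.01  0.   -0.  ] turn [-0.01  0.01 -0.08] F [ 0.4 -0.2 -2.6] gap 0.131 j [ 0.55  0.23  2.01 -0.65  0.6   1.24]
t 2.62 shift [ 0.33 -0.07  0.17] turn [ 0.17  0.86 -0.08] F [ 0.4 -0.2 -2.6] gap 0.131 j [ 0.55  0.23  2.01 -0.65  0.6   1.24]
t 2.62 shift [ 0.68 -0.15  0.32] turn [ 0.36  1.71 -0.08] F [ 0.4 -0.2 -2.6] gap 0.131 j [ 0.55  0.23  2.01 -0.65  0.6   1.24]
t 2.62 shift [ 1.03 -0.22  0.43] turn [ 0.54  2.57 -0.08] F [ 0.4 -0.2 -2.6] gap 0.131 j [ 0.55  0.23  2.01 -0.65  0.6   1.24]
t 2.62 shift [ 1.39 -0.3   0.51] turn [ 0.72  3.42 -0.07] F [ 0.4 -0.2 -2.6] gap 0.131 j [ 0.55  0.23  2.01 -0.65  0.6   1.24]
t 2.62 shift [ 1.75 -0.38  0.56] turn [ 0.9   4.27 -0.07] F [ 0.4 -0.2 -2.6] gap 0.131 j [ 0.55  0.23  2.01 -0.65  0.6   1.24]
t 2.62 shift [ 2.12 -0.46  0.58] turn [ 1.09  5.13 -0.07] F [ 0.4 -0.2 -2.6] gap 0.131 j [ 0.55  0.23  2.01 -0.65  0.6   1.24]
```

Request:
drive_tool --rows '[{"x": 0.33,"y": -0.07,"z": 0.17,"ax": 0.18,"ay": 0.86,"az": 0,"grip": 1},{"x": 0.34,"y": -0.07,"z": 0.15,"ax": 0.18,"ay": 0.86,"az": 0,"grip": 1},{"x": 0.35,"y": -0.08,"z": 0.11,"ax": 0.18,"ay": 0.86,"az": 0,"grip": 1}]' --grip_force 60

```text
time: 2.87
tcp_pos: [0.555, 0.2056, 0.1753]
orientation: [0.103, 0.766, 0.628, 0.086]
ft_force: [4.1, -4.0, -3.1]
finger_gap: 0.137
```

Run:
```python
from h import *
b,r=br()
for a in (15,10,5,0): left(*target(b,PIN,np.deg2rad(a),.130,y=.0044))
```

```text
t 2.87 shift [ 0.17 -0.07  0.01] turn [ 0.    0.08 -0.17] F [ 4.1 -4.  -3.1] gap 0.137 j [ 0.42  0.29  1.79 -0.2   0.85  0.73]
t 2.87 shift [ 0.53 -0.15  0.09] turn [ 0.18  0.93 -0.17] F [ 4.1 -4.  -3.1] gap 0.137 j [ 0.42  0.29  1.79 -0.2   0.85  0.73]
t 2.87 shift [ 0.89 -0.23  0.14] turn [ 0.36  1.78 -0.17] F [ 4.1 -4.  -3.1] gap 0.137 j [ 0.42  0.29  1.79 -0.2   0.85  0.73]
t 2.87 shift [ 1.26 -0.31  0.16] turn [ 0.54  2.64 -0.17] F [ 4.1 -4.  -3.1] gap 0.137 j [ 0.42  0.29  1.79 -0.2   0.85  0.73]
```

Forces are low, so I'm going on to upright.

Request:
drive_tool --rows '[{"x": 0.5,"y": -0.13,"z": 0.09,"ax": 0.18,"ay": 0.88,"az": -0.08,"grip": 1},{"x": 0.37,"y": -0.08,"z": 0.05,"ax": 0.18,"ay": 0.86,"az": -0.08,"grip": 1},{"x": 0.36,"y": -0.08,"z": 0.02,"ax": 0.18,"ay": 0.86,"az": 0,"grip": 1}]'

```text
time: 3.12
tcp_pos: [0.593, 0.1969, 0.1831]
orientation: [-0.005, 0.778, 0.629, 0.0]
ft_force: [0.4, -1.0, -2.9]
finger_gap: 0.134
```

Run:
```python
from h import *
b,r=br()
left(*target(b,PIN,0,.130,y=.0044))
```

```text
t 3.12 shift [-0.   -0.02 -0.1 ] turn [-0.07 -0.06 -0.03] F [ 0.4 -1.  -2.9] gap 0.134 j [0.3  0.43 1.52 0.01 1.2  0.51]
```

Request:
drive_tool --rows '[{"x": 0,"y": 0,"z": -0.05,"ax": -0.07,"ay": -0.06,"az": 0,"grip": 1},{"x": 0,"y": 0,"z": -0.05,"ax": 0,"ay": 0,"az": 0,"grip": 1},{"x": 0,"y": 0,"z": 0,"ax": 0,"ay": 0,"az": 0,"grip": 1},{"x": 0,"y": 0,"z": 0,"ax": 0,"ay": 0,"az": 0,"grip": 1},{"x": 0,"y": 0,"z": 0,"ax": 0,"ay": 0,"az": 0,"grip": 1}]'

```text
time: 3.53
tcp_pos: [0.5944, 0.1962, 0.1797]
orientation: [-0.0, 0.779, 0.627, 0.001]
ft_force: [1.4, 0.3, -0.5]
finger_gap: 0.129
```

```bash
cat > look.py <<'E'
from h import *
from bench import imaging
def look(n,pts,x,y,w,h,k,cam="scene"):
    f=imaging.grab_frame(cam);im=f["pixels"][y:y+h,x:x+w]
    im=cv2.resize(im,None,fx=k,fy=k,interpolation=cv2.INTER_CUBIC)
    for u in proj(f,pts): cv2.circle(im,tuple(int(v) for v in ((u-[x,y])*k).round()),3,(0,255,255),-1)
    cv2.imwrite(f"pics/{n}.png",im)
E
python3 - <<'E'
from look import *
b,r=br()
left(*target(b,PIN,0,.130,y=.0044))
L=[[6,-32,172],[6,32,172],[6,-80,118],[6,80,118],[6,-80,12],[6,80,12]]
look("s2",W(b,lid(L,0)),310,150,130,150,4)
E
```

```text
t 3.53 shift [-0.05  0.01  0.01] turn [-0.01  0.    0.02] F [ 1.4  0.3 -0.5] gap 0.129 j [0.3  0.43 1.52 0.   1.19 0.52]
```

View pics/s2.png

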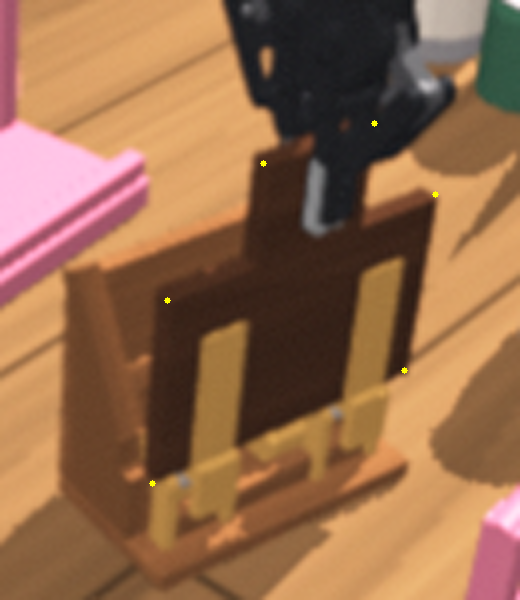

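The lid stands upright on its pins, with its corners close to the predicted dots (view 7). Next is the straight lift.

Request:
drive_tool --rows '[{"x": 0,"y": 0,"z": 0.35,"ax": 0,"ay": 0,"az": 0,"grip": 1},{"x": 0,"y": 0,"z": 0.4,"ax": 0,"ay": 0,"az": 0,"grip": 1},{"x": 0,"y": 0,"z": 0.4,"ax": 0,"ay": 0,"az": 0,"grip": 1},{"x": 0,"y": 0,"z": 0.4,"ax": 0,"ay": 0,"az": 0,"grip": 1},{"x": 0,"y": 0,"z": 0.2,"ax": 0,"ay": 0,"az": 0,"grip": 1}]'

```text
time: 4.0
tcp_pos: [0.5885, 0.1956, 0.232]
orientation: [-0.0, 0.778, 0.628, -0.005]
ft_force: [0.6, 0.7, -1.2]
finger_gap: 0.13
```

Run:
```python
from h import *
b,r=br()
left(*target(b,PIN,0,.130,y=.0044))
left(*target(b,PIN,0,.130,y=.0044,up=.12))
# rest: upright lid, high above rest
left(*target(r,[.015,0,.039],0,.130,y=.0044,up=.12))
left(*target(r,[.015,0,.039],np.deg2rad(15),.130,y=.0044,up=.005))
```

```text
t 4.0 shift [ 0.15  0.02 -1.73] turn [ 0.06 -0.08 -0.02] F [ 0.6  0.7 -1.2] gap 0.13 j [ 0.3   0.4   1.45 -0.    1.31  0.52]
t 4.0 shift [0.15 0.02 2.27] turn [ 0.06 -0.08 -0.02] F [ 0.6  0.7 -1.2] gap 0.13 j [ 0.3   0.4   1.45 -0.    1.31  0.52]
t 4.0 shift [ -0.21 -13.84   1.9 ] turn [ 0.06 -0.07  1.22] F [ 0.6  0.7 -1.2] gap 0.13 j [ 0.3   0.4   1.45 -0.    1.31  0.52]
t 4.0 shift [ -1.32 -13.74  -2.08] turn [-0.33 -2.66  1.22] F [ 0.6  0.7 -1.2] gap 0.13 j [ 0.3   0.4   1.45 -0.    1.31  0.52]
```

Request:
drive_tool --rows '[{"x": 0.05,"y": 0,"z": 0.6,"ax": 0,"ay": 0,"az": 0,"grip": 1},{"x": 0,"y": -0.3,"z": 0.6,"ax": 0,"ay": 0,"az": 0,"grip": 1},{"x": 0,"y": -0.6,"z": 0.5,"ax": 0,"ay": 0,"az": 0.09,"grip": 1},{"x": 0,"y": -0.8,"z": 0.1,"ax": 0,"ay": 0,"az": 0.09,"grip": 1},{"x": 0,"y": -0.8,"z": 0,"ax": 0,"ay": 0,"az": 0.09,"grip": 1}]'

```text
time: 4.42
tcp_pos: [0.5871, 0.1233, 0.2893]
orientation: [0.0, 0.766, 0.643, -0.005]
ft_force: [0.2, -1.0, -3.2]
finger_gap: 0.136
```

Request:
drive_tool --rows '[{"x": 0,"y": -0.8,"z": 0,"ax": 0,"ay": 0,"az": 0.09,"grip": 1},{"x": 0,"y": -0.8,"z": 0,"ax": 0,"ay": 0,"az": 0.09,"grip": 1},{"x": 0,"y": -0.8,"z": 0,"ax": 0,"ay": 0,"az": 0.09,"grip": 1},{"x": 0,"y": -0.8,"z": 0,"ax": 0,"ay": 0,"az": 0.09,"grip": 1},{"x": 0,"y": -0.8,"z": 0,"ax": 0,"ay": 0,"az": 0.09,"grip": 1}]'

```text
time: 4.83
tcp_pos: [0.584, -0.0013, 0.2905]
orientation: [0.002, 0.749, 0.662, -0.006]
ft_force: [1.0, -0.4, -2.9]
finger_gap: 0.13
```

Request:
drive_tool --rows '[{"x": 0,"y": -0.8,"z": 0,"ax": 0,"ay": 0,"az": 0.09,"grip": 1},{"x": 0,"y": -0.8,"z": 0,"ax": 0,"ay": 0,"az": 0.09,"grip": 1},{"x": 0,"y": -0.8,"z": 0,"ax": 0,"ay": 0,"az": 0.09,"grip": 1},{"x": 0,"y": -0.8,"z": 0,"ax": 0,"ay": 0,"az": 0.09,"grip": 1},{"x": 0,"y": -0.8,"z": 0,"ax": 0,"ay": 0,"az": 0.09,"grip": 1}]'

```text
time: 5.25
tcp_pos: [0.5802, -0.1265, 0.2903]
orientation: [0.001, 0.733, 0.68, -0.008]
ft_force: [0.5, -0.0, -2.8]
finger_gap: 0.135
```

Run:
```python
from h import *
b,r=br()
left(*target(r,[.015,0,.039],0,.130,y=.0044,up=.12))
```

```text
t 5.25 shift [ 0.07 -3.1  -0.04] turn [ 0.13 -0.1  -0.17] F [ 0.5 -0.  -2.8] gap 0.135 j [-0.23  0.32  1.41 -0.01  1.41 -0.15]
```

Request:
drive_tool --rows '[{"x": 0,"y": -0.8,"z": 0,"ax": 0.04,"ay": -0.03,"az": -0.04,"grip": 1},{"x": 0,"y": -0.8,"z": 0,"ax": 0.04,"ay": -0.03,"az": -0.04,"grip": 1},{"x": 0,"y": -0.8,"z": 0,"ax": 0.04,"ay": -0.03,"az": -0.04,"grip": 1},{"x": 0.07,"y": -0.6,"z": 0,"ax": 0,"ay": 0,"az": -0.04,"grip": 1},{"x": 0,"y": 0,"z": -0.5,"ax": 0,"ay": 0,"az": 0,"grip": 1}]'

```text
time: 5.67
tcp_pos: [0.5802, -0.2251, 0.2773]
orientation: [0.003, 0.739, 0.674, -0.002]
ft_force: [0.7, 0.9, -2.4]
finger_gap: 0.132
```

Run:
```python
from look import *
from bench import telemetry
b,r=br()
left(*target(r,[.015,0,.039],0,.130,y=.0044,up=.12))
# predicted lid points from TCP (TCP at lid (0,4.4,130))
st=telemetry.read_state();q=st["orientation"];M=R.from_quat(np.r_[q[1:],q[0]]).as_matrix()
s=np.sign(M[0,1]);A=np.c_[s*M[:,1],np.cross(-M[:,2],s*M[:,1]),-M[:,2]]
L=np.array([[6,-32,172],[6,32,172],[6,-80,118],[6,80,118],[6,-80,12],[6,80,12],[14,-60,-14],[14,60,-14]])-[0,4.4,130]
P=st["tcp_pos"]+L/1000@A.T
Q=W(r,[[-.05,-.105,.123],[-.05,.105,.123],[.061,-.105,.035],[.061,.105,.035]])
look("s3",np.r_[P,Q],80,190,230,260,2.3)
```

```text
t 5.67 shift [0.07 0.18 0.39] turn [0.07 0.01 0.02] F [ 0.7  0.9 -2.4] gap 0.132 j [-0.39  0.37  1.37 -0.01  1.39 -0.29]
```

View pics/s3.png

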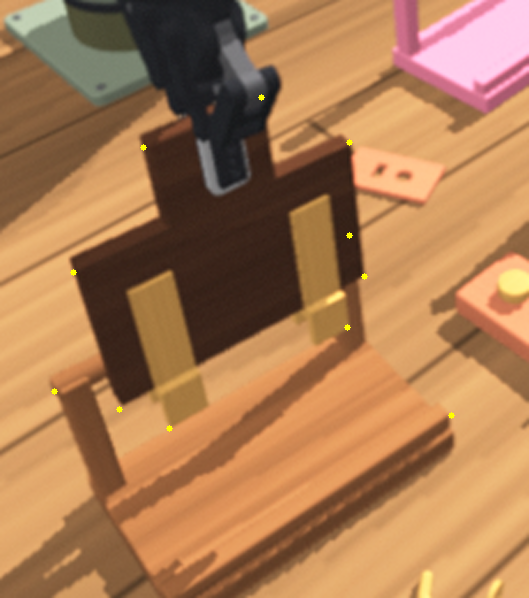

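The rest and the lid sit where predicted (view 8). The lid's left lower corner is at (120,403) and the right at (363,283), each about 2-3 image px from prediction. Next I lower it into the trough.

```bash
cat > tl.py <<'E'
from h import *
b,r=br()
def leanT(a,gap=.003,x0=.015):
    a=np.deg2rad(a);return target(r,[x0,0,.02+.014*(np.cos(a)+np.sin(a))+gap],a,.130,y=.0044)
E
python3 - <<'E'
from tl import *
left(*leanT(0,.03)); 
for a in (0,10,20,30): left(*leanT(a,.006))
E
```

```text
t 5.72 shift [ 0.15  0.11 -2.61] turn [ 0.02 -0.08  0.02] F [-2.2  0.7 -6.4] gap 0.132 j [-0.38  0.37  1.38 -0.    1.39 -0.29]
t 5.72 shift [ 0.15  0.11 -3.41] turn [ 0.02 -0.08  0.02] F [-2.2  0.7 -6.4] gap 0.132 j [-0.38  0.37  1.38 -0.    1.39 -0.29]
t 5.72 shift [-0.6   0.17 -3.4 ] turn [-0.14 -1.82  0.02] F [-2.2  0.7 -6.4] gap 0.132 j [-0.38  0.37  1.38 -0.    1.39 -0.29]
t 5.72 shift [-1.33  0.24 -3.54] turn [-0.3  -3.55  0.02] F [-2.2  0.7 -6.4] gap 0.132 j [-0.38  0.37  1.38 -0.    1.39 -0.29]
t 5.72 shift [-2.01  0.3  -3.82] turn [-0.46 -5.29  0.02] F [-2.2  0.7 -6.4] gap 0.132 j [-0.38  0.37  1.38 -0.    1.39 -0.29]
```

Request:
drive_tool --rows '[{"x": 0.05,"y": 0.04,"z": -0.6,"ax": 0,"ay": -0.04,"az": 0,"grip": 1},{"x": 0.05,"y": 0.04,"z": -0.6,"ax": 0,"ay": -0.04,"az": 0,"grip": 1},{"x": 0.05,"y": 0.03,"z": -0.6,"ax": 0,"ay": 0,"az": 0,"grip": 1},{"x": 0,"y": 0,"z": -0.6,"ax": 0,"ay": 0,"az": 0,"grip": 1},{"x": 0,"y": 0,"z": -0.3,"ax": 0,"ay": 0,"az": 0,"grip": 1}]'

```text
time: 6.13
tcp_pos: [0.5802, -0.2173, 0.1894]
orientation: [0.0, 0.739, 0.674, -0.001]
ft_force: [-0.1, 0.5, -2.8]
finger_gap: 0.139
```

Run:
```python
from tl import *
for a in (0,5,10,15): left(*leanT(a,.004))
```

```text
t 6.13 shift [ 0.07 -0.08 -0.71] turn [ 0.02 -0.01  0.01] F [-0.1  0.5 -2.8] gap 0.139 j [-0.38  0.42  1.52 -0.    1.2  -0.28]
t 6.13 shift [-0.31 -0.04 -0.69] turn [-0.06 -0.88  0.01] F [-0.1  0.5 -2.8] gap 0.139 j [-0.38  0.42  1.52 -0.    1.2  -0.28]
t 6.13 shift [-0.68 -0.01 -0.71] turn [-0.14 -1.75  0.01] F [-0.1  0.5 -2.8] gap 0.139 j [-0.38  0.42  1.52 -0.    1.2  -0.28]
t 6.13 shift [-1.05  0.02 -0.76] turn [-0.22 -2.62  0.01] F [-0.1  0.5 -2.8] gap 0.139 j [-0.38  0.42  1.52 -0.    1.2  -0.28]
```

Request:
drive_tool --rows '[{"x": -0.25,"y": 0,"z": -0.15,"ax": -0.06,"ay": -0.66,"az": 0,"grip": 1},{"x": -0.27,"y": 0,"z": -0.18,"ax": -0.06,"ay": -0.66,"az": 0,"grip": 1},{"x": -0.27,"y": 0,"z": -0.2,"ax": -0.06,"ay": -0.66,"az": 0,"grip": 1},{"x": -0.27,"y": 0,"z": -0.2,"ax": -0.05,"ay": -0.64,"az": 0,"grip": 1}]'

```text
time: 6.47
tcp_pos: [0.5507, -0.2144, 0.1646]
orientation: [0.099, 0.73, 0.67, 0.09]
ft_force: [0.4, 0.5, -1.6]
finger_gap: 0.131
```

Run:
```python
from tl import *
for a in (15,20,25,30): left(*leanT(a,.003))
```

```text
t 6.47 shift [-0.06 -0.07  0.04] turn [ 0.02  0.07 -0.05] F [ 0.4  0.5 -1.6] gap 0.131 j [-0.44  0.28  1.83  0.13  0.78 -0.43]
t 6.47 shift [-0.42 -0.04 -0.05] turn [-0.05 -0.8  -0.05] F [ 0.4  0.5 -1.6] gap 0.131 j [-0.44  0.28  1.83  0.13  0.78 -0.43]
t 6.47 shift [-0.77 -0.01 -0.17] turn [-0.13 -1.67 -0.05] F [ 0.4  0.5 -1.6] gap 0.131 j [-0.44  0.28  1.83  0.13  0.78 -0.43]
t 6.47 shift [-1.1   0.02 -0.33] turn [-0.21 -2.54 -0.05] F [ 0.4  0.5 -1.6] gap 0.131 j [-0.44  0.28  1.83  0.13  0.78 -0.43]
```

Request:
drive_tool --rows '[{"x": -0.4,"y": -0.03,"z": -0.05,"ax": -0.05,"ay": -0.8,"az": -0.05,"grip": 1},{"x": -0.35,"y": 0,"z": -0.12,"ax": -0.07,"ay": -0.86,"az": 0,"grip": 1}]'

```text
time: 6.63
tcp_pos: [0.5279, -0.214, 0.1602]
orientation: [0.162, 0.72, 0.659, 0.148]
ft_force: [0.5, 1.0, -2.8]
finger_gap: 0.13
```

Run:
```python
from tl import *
from look import *
left(*leanT(25,.003));left(*leanT(30,0))
look("s4",W(r,[[-.05,-.105,.123],[-.05,.105,.123]]),80,190,230,260,2.3)
```

```text
t 6.63 shift [-0.01 -0.02 -0.03] turn [ 0.01  0.06 -0.03] F [ 0.5  1.  -2.8] gap 0.13 j [-0.5   0.21  2.01  0.34  0.54 -0.67]
t 6.63 shift [-0.34  0.01 -0.28] turn [-0.07 -0.81 -0.03] F [ 0.5  1.  -2.8] gap 0.13 j [-0.5   0.21  2.01  0.34  0.54 -0.67]
```

View pics/s4.png

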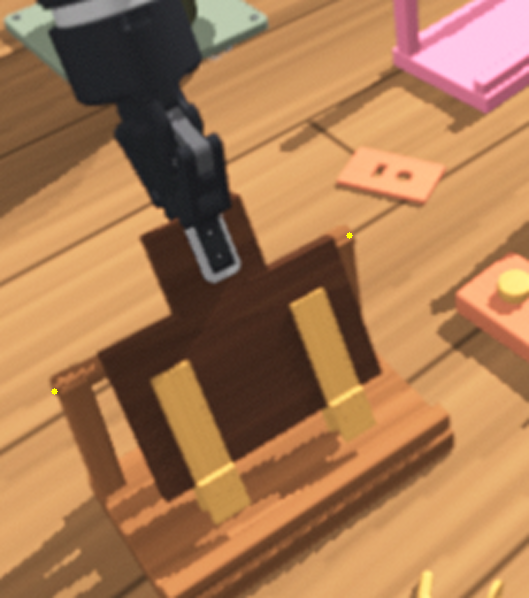

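The lid is inside the rest with both hooks just over the trough, at about (225,515) and (350,430). I'm finishing the tilt gently (view 9).

Request:
drive_tool --rows '[{"x": -0.1,"y": 0,"z": -0.09,"ax": -0.02,"ay": -0.27,"az": 0,"grip": 1},{"x": -0.12,"y": 0,"z": -0.09,"ax": -0.02,"ay": -0.27,"az": 0,"grip": 1},{"x": -0.12,"y": 0,"z": -0.1,"ax": -0.02,"ay": -0.27,"az": 0,"grip": 1}]'

```text
time: 6.93
tcp_pos: [0.5142, -0.2116, 0.1543]
orientation: [0.194, 0.712, 0.651, 0.178]
ft_force: [11.7, 6.1, -1.2]
finger_gap: 0.132
```

Run:
```python
from tl import *
left(*leanT(30,0));left(*leanT(31,-.002))
```

```text
t 6.93 shift [ 0.11 -0.07 -0.09] turn [ 0.    0.1  -0.01] F [11.7  6.1 -1.2] gap 0.132 j [-0.54  0.18  2.11  0.57  0.42 -0.92]
t 6.93 shift [ 0.05 -0.06 -0.19] turn [-0.01 -0.08 -0.01] F [11.7  6.1 -1.2] gap 0.132 j [-0.54  0.18  2.11  0.57  0.42 -0.92]
```

The lid is touching the bar (Fx about 12 N). I'm easing off and lowering until the hooks bear on the base.

Request:
drive_tool --rows '[{"x": 0.08,"y": 0,"z": -0.12,"ax": 0,"ay": 0.05,"az": 0,"grip": 1},{"x": 0.03,"y": 0,"z": -0.1,"ax": 0,"ay": 0,"az": 0,"grip": 1}]'

```text
time: 7.1
tcp_pos: [0.5187, -0.2111, 0.1507]
orientation: [0.194, 0.712, 0.651, 0.178]
ft_force: [-13.6, -2.9, 20.7]
finger_gap: 0.133
```

Run:
```python
from tl import *
left(*leanT(30,0))
```

```text
t 7.1 shift [-0.04 -0.09  0.03] turn [ 0.01  0.09 -0.02] F [-13.6  -2.9  20.7] gap 0.133 j [-0.53  0.19  2.11  0.57  0.41 -0.92]
```

Request:
drive_tool --rows '[{"x": -0.05,"y": 0,"z": 0.03,"ax": 0,"ay": 0,"az": 0,"grip": 1},{"x": 0,"y": 0,"z": 0,"ax": 0,"ay": 0,"az": 0,"grip": 1}]'

```text
time: 7.27
tcp_pos: [0.5174, -0.21, 0.1517]
orientation: [0.193, 0.711, 0.653, 0.177]
ft_force: [-0.5, -1.2, -2.9]
finger_gap: 0.132
```

Run:
```python
from tl import *
from look import *
left(*leanT(30,0))
look("s5",W(r,[[-.05,-.105,.123],[-.05,.105,.123]]),80,190,230,260,2.3)
```

```text
t 7.27 shift [ 0.01 -0.12  0.  ] turn [ 0.    0.07 -0.05] F [-0.5 -1.2 -2.9] gap 0.132 j [-0.53  0.19  2.11  0.57  0.42 -0.92]
```

View pics/s5.png

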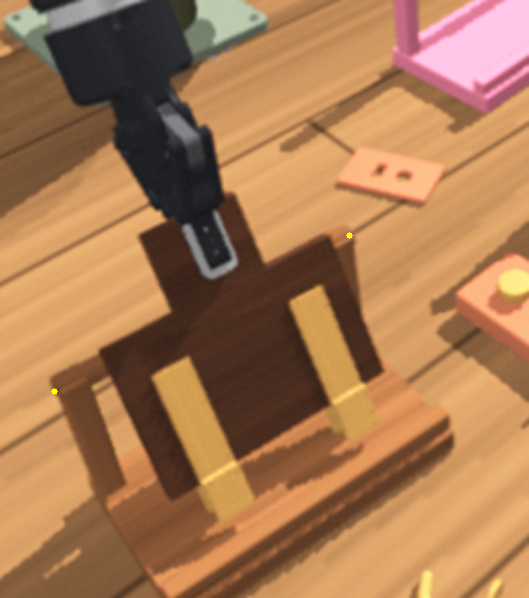

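The lid leans on the bar with both hooks down (view 10). I'll nudge it 1 mm and open partway, slowly.

Request:
drive_tool --rows '[{"x": -0.05,"y": 0,"z": -0.05,"ax": 0,"ay": 0,"az": 0,"grip": 1},{"x": 0,"y": 0,"z": 0,"ax": 0,"ay": 0,"az": 0,"grip": -0.6},{"x": 0,"y": 0,"z": 0,"ax": 0,"ay": 0,"az": 0,"grip": -0.2},{"x": 0,"y": 0,"z": 0,"ax": 0,"ay": 0,"az": 0,"grip": -0.2},{"x": 0,"y": 0,"z": 0,"ax": 0,"ay": 0,"az": 0,"grip": -0.2}]' --grip_force 20

```text
time: 7.73
tcp_pos: [0.5175, -0.2105, 0.1511]
orientation: [0.194, 0.711, 0.653, 0.178]
ft_force: [-0.2, 0.5, 0.9]
finger_gap: 0.597
```

Run:
```python
from tl import *
left(*leanT(30,0))
```

```text
t 7.73 shift [ 0.   -0.11  0.02] turn [ 0.01  0.09 -0.05] F [-0.2  0.5  0.9] gap 0.597 j [-0.53  0.19  2.11  0.57  0.42 -0.93]
```

Request:
drive_tool --rows '[{"x": -0.2,"y": 0.02,"z": 0.35,"ax": 0,"ay": 0,"az": 0,"grip": -0.2},{"x": -0.3,"y": 0.03,"z": 0.52,"ax": 0,"ay": 0,"az": 0,"grip": -0.2},{"x": -0.35,"y": 0.03,"z": 0.6,"ax": 0,"ay": 0,"az": 0,"grip": -0.2},{"x": -0.35,"y": 0.03,"z": 0.6,"ax": 0,"ay": 0,"az": 0,"grip": -0.2},{"x": -0.35,"y": 0.03,"z": 0.6,"ax": 0,"ay": 0,"az": 0,"grip": -0.2}]'

```text
time: 8.15
tcp_pos: [0.468, -0.2048, 0.2283]
orientation: [0.188, 0.712, 0.653, 0.176]
ft_force: [0.2, 0.4, 0.4]
finger_gap: 0.603
```

Request:
drive_tool --rows '[{"x": -0.35,"y": 0.03,"z": 0.6,"ax": 0,"ay": 0,"az": 0,"grip": -0.2},{"x": -0.3,"y": 0,"z": 0.5,"ax": 0,"ay": 0,"az": 0,"grip": -0.2},{"x": 0,"y": 0,"z": 0,"ax": 0,"ay": 0,"az": 0,"grip": -0.2},{"x": 0,"y": 0,"z": 0,"ax": 0,"ay": 0,"az": 0,"grip": -0.2}]'

```text
time: 8.48
tcp_pos: [0.447, -0.2047, 0.267]
orientation: [0.192, 0.711, 0.653, 0.176]
ft_force: [0.4, -1.2, -0.1]
finger_gap: 0.604
```

Run:
```python
from tl import *
from look import *
left(*leanT(30,0))
a=np.pi/6;L=lid([[6,-32,172],[6,32,172],[6,-80,118],[6,80,118],[6,-80,12],[6,80,12],[14,-60,-14],[14,60,-14]])-[.045,0,.011]
look("s6",W(r,L),80,190,230,260,2.3)
```

```text
t 8.48 shift [ 2.35 -0.3  -3.84] turn [ 0.01  0.04 -0.05] F [ 0.4 -1.2 -0.1] gap 0.604 j [-0.62 -0.05  2.03  0.39  0.73 -0.77]
```

View pics/s6.png

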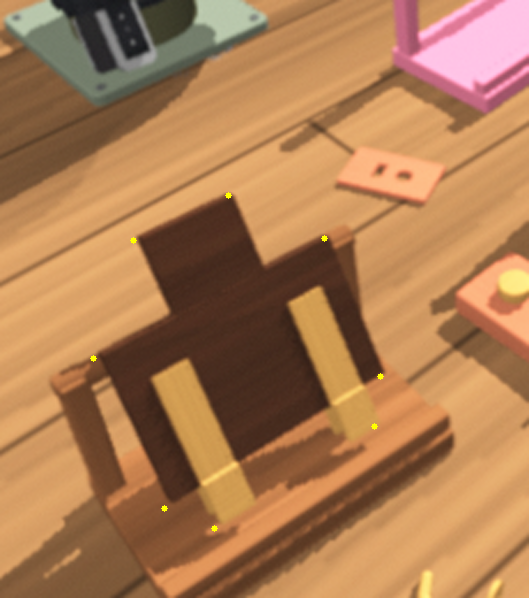

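The lid leans freely on the bar, with its corners within about 5 mm of the ideal 30° pose. Both hooks are in the trough and the gripper is well clear. Handing in.

```bash
python3 -c "
from bench import ticket;print(ticket.close_job())"
```

```text
the job is handed in; nothing more can be done
None
```

I swung the lid upright on its pins, lifted it straight off by about 52 mm and carried it to the wooden rest. There I tilted it onto the bar by hand, let go and backed the gripper off along the tab. The job was handed in at about 8.5 s of the 51 s allowed; it reports no verdict.

- **Resting pose:** The last picture shows the lid leaning on the bar, tab uppermost, strapped face outwards, both hooks in the trough. Its corners are within about 5 mm of the ideal 30° pose.
- **Robot clear:** The gripper is about 13 cm clear of its release point, with no contact force beyond noise.
- **Forces:** The highest reading I saw was about 25 N, when the hooks met the base of the rest. I eased off before letting go.
- **Bystanders:** The arm did not come near the loose hardware. I did not measure each piece against its starting position.

Two checks disagreed slightly:
- **Lid position along the hinge:** The wrist camera put the lid about 4 mm further along the hinge than the fixed cameras, so I moved my estimate by 2 mm.
- **Lid corners while hanging:** They showed a 2–3 px roll offset that I put down to calibration.

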